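# Load a sample jar and lock its tray into the sample station

### The arm

A 6-joint arm with a two-finger parallel gripper is mounted at the origin on the work surface. World frame = base frame: x ahead of the robot, y to its left, z up, the work surface at z = 0. Lengths are in m, angles in rad, forces in N, time in s.
With the tool pointing down it reaches from about 0.275 to 0.85 m from the base axis. Payload 5.2 kg.
Tool frame: the origin (TCP) lies on the centre line of the jaws, within the pads' length; the fingertips stand 25 mm ahead of it and the grasp point (between the pads) lies 6 mm ahead of it; z points along the fingers, x is the direction in which the jaws open and shut, and the axes are right-handed (so a half turn about z gives the same grasp; the last joint's range is limited). The gripper opens to 85 mm and grips with 20 to 120 N. Pads are 22 mm wide; open, the fingers measure 114 mm over their backs; the gripper's body (76 mm by 85 mm) begins 54 mm behind the grasp point. The pads swing forward as they close: fully open they stand 13 mm farther back than shut.
Start: joints at [1.05, 0.259, 1.535, -0, 1.348, -0.203], TCP at [0.172, 0.522, 0.256] pointing down, gripper open.
Joint ranges: [-3.14, 3.14], [-0.91, 2.08], [0.19, 2.58], [-1.22, 4.36], [0.22, 2.71], [-3.12, 3.12]. Speed limits (rad/s): [2.57, 2.57, 3.14, 3.14, 3.14, 3.14].

### API

Orientations are given as a 3x3 rotation matrix whose columns are the frame's x, y, z axes.
In Python, from cell import env, release, clamp, imaging, ticket, finder gives the robot as it stands. Calls block until the motion is done:
- env.move_ptp(position, orientation): joint-space move of the TCP to a pose.
- env.servo_line(position, ori=None, vel=0.15, f_stop=None): straight line of the TCP; ori=None keeps the orientation; vel is the mean speed in m/s. With f_stop (N) it stops when the force on the tool has changed by that much, and returns True; else False.
- env.set_joints(angles): joint-space move.
- release() and clamp(): open the fingers fully, or close them until they stop; the grip force is fixed at half the most.
- env.pause(seconds).
- env.solve_ik(position, orientation): joint angles nearest the present ones, or None.
- imaging.camera(name): name is "scene" or "top" or "wrist"; returns the picture (400x640x3 uint8, red, green, blue); there is no depth.
- imaging.camera_info(name): a dict with "fx", "fy", "cx", "cy" (pixels), "R" (3x3) and "t" (3): a world point X has camera coordinates R X + t. Camera axes: x right, y down, z forward; pixel columns grow to the right and rows downward; lengths in m; the calibration is good to about 2 mm. A picture is of the moment at which its call begins: read the wrist's pose just before it. camera_info takes no time and is no camera call; for the wrist camera it gives the pose at the moment of the call.
A pose or a line that the arm cannot do raises env.Unreachable and nothing moves.
- ticket.close_job(): hands the job in, once; it reports no verdict.
Trained networks look in the newest picture that a camera, given by its name, has taken for a name from the list of things; names that differ only in an ending like _2 or _b are one class to them, and where a whole thing is asked for, a point or a joint stands for the part that bears it (a point fixed in the world has none). Each returns a list of dicts, best first, with "conf" (0 to 1); they miss things now and then, are a little off and sometimes report something else, mostly with a low value. They report only what shows in the picture. A call takes as long as a camera call. They do not tell look-alikes from the thing itself.
- finder.recognise(camera, label): "centre" ([x, y, z] in m, in world coordinates, good to about 4 mm: the middle of the surface that is visible of it).
- finder.tip_of(camera, label): "centre" ([x, y, z] in m, in world coordinates, good to about 4 mm: a listed point, or the origin of a listed thing).
Readings, each from a call of its own:
- env.current_time(): time.
- env.current_qpos(): joint angles.
- env.current_qvel(): joint speeds.
- env.current_tau(): joint torques, N m.
- env.current_tool_pos(): TCP position.
- env.current_eef_rot(): TCP orientation.
- env.current_contact_force(): force on the tool from outside, world axes, zero at the start.
- env.current_ft_torque(): the same for the moment, N m.
- env.current_finger_gap(): opening from 0.0 (shut) to 1.0 (fully open).
Only numpy, scipy, OpenCV 4.12 (cv2) and the standard library are available. Lean on these libraries where they do the work, as an engineer would, in place of code of your own. Each camera call takes 0.05 s, during which the arm holds its last target.

### The job

First swing the station's red cam lever fully open, so that its steel tongue clears the mouth of the slot. Then stand the orange-capped jar in the empty bay of the blue tray, and only then slide the loaded tray into the station's slot, fully home under both rails, and let go of it; last, swing the lever all the way back so that its tongue locks the tray in. Keep both jars in the tray upright and leave the green-capped jar, the beaker, the wash bottle and the blue tip box where they are.

Things in the scene. Friction and masses are not known exactly. Their poses are not given: they have to be found in the camera images.
- station: Fixed sample station; tray slides in along its own +x, +y is its left. Grey deck 20 mm high from x=-190 mm; two aluminium rails along x (-85 to +80 mm), inner walls 96 mm apart, 15 mm above deck; side guides flare out from x=-85 to -125 mm. Rubber stop at the back. White housing x=+90 to +260 mm, 300 mm wide, 145 mm high. Origin: on the bench under home; x values from there.
- home (a point): Point on the deck (20 mm above the bench) where the tray's origin lies when the tray is fully home; axes as the station's.
- mouth (a point): Point on the deck, mid-slot, where the rails' lips begin, 65 mm before home; axes as the station's. From here inward lips leave a slot 11 mm high over the deck for the tray's plate edges and a 74 mm wide gap open above for bays and handle. Sloping lead-ins reach 13 mm farther out, 21 mm above the deck. The plate's front edge is here when the tray's origin is 143 mm before home.
- lock (a joint): Red cam lever on a vertical pin right (-y) of the mouth. 0 = locked: steel tongue (80 mm long, 17 to 27 mm above deck) lies across the mouth, red handle sticks out to station -y; it blocks the tray. 1.57 = open: handle along station +x, tongue -x. Grows counter-clockwise from above; light friction (about 1.5 N at the knob), stays where left, hard stops at both ends.
- pivot (a point): Pin axis of the cam lever, at the lever's mid-height, 42 mm above the bench, 84.5 mm before (-x) and 95 mm right (-y) of home; axes as the station's.
- lock_knob (a point): Middle of the upright red round knob on the lever's handle: 18 mm diameter, its top 19 mm above this point and the lever's arm top 22 mm below it; 65 mm from the pin axis. This point is 69 mm above the bench.
- tray: Blue tray, about 0.3 kg empty, plate 156 (its x) by 90 mm (its y), 6 mm thick; two bays along x, each about 54 by 54 mm, floor 6 mm up; walls 62 mm wide overall, side walls 22 mm and end walls 30 mm high. Black handle bar on two steel posts across the middle. Fits the station either way round with 3 mm play each side. Origin: centre of its underside, z up.
- tray_handle (a point): Centre of the tray's black handle bar: 12 mm thick along the tray's x, 64 mm long along the tray's y, 12 mm high, 88 mm above the tray's underside; take it from above with the fingers closing along the tray's x. Jar lids in the bays reach to 24 mm below this point.
- bay_empty (a point): Centre of the floor of the tray's empty bay, 45 mm from the tray's middle (its -x).
- bay_full (a point): Centre of the floor of the other bay (its +x), which already holds the blue-capped jar.
- jar_new: White jar with an orange cap, 44 mm diameter, 58 mm high, about 0.09 kg, standing on the bench: the one to load. Origin: centre of its underside.
- jar_spare: Identical jar but with a green cap, standing on the bench: leave it alone. Origin: centre of its underside.
- jar_loaded: Identical jar with a blue cap, already standing in the tray's other bay; it travels with the tray. Origin: centre of its underside.
- beaker: Empty glass beaker, 68 mm diameter, 90 mm high, on the bench; leave it. Origin: centre of its underside.
- wash_bottle: White wash bottle with blue collar, 68 mm diameter, 185 mm high, on the bench; leave it. Origin: centre of its underside.
- tip_box: Blue tip box with clear lid, 82 by 122 mm, 72 mm high; leave it. Origin: centre of its underside.
There are look-alikes about, which are no part of the job. What is shaped like the jar_new but black or brown is not meant.

How it is judged:
On the way, in this order (a step that is already met when the one before it is completed fails the run):
1. the lever is swung fully open (beyond 1.35 rad) with the tray still out of the station (value of joint lock above 1.35 rad and x of tray in the frame of home below -0.1 m), for 0.2 s.
2. the orange-capped jar stands upright in the empty bay, let go, while the tray is still out of the station (horizontal distance between jar_new and bay_empty below 0.014 m and z of jar_new in the frame of tray between 0.001 and 0.013 m and angle between jar_new's own z axis and vertical below 0.15 rad and contact force between the fingers and jar_new below 0.1 N and horizontal distance between tray and home above 0.1 m), for 0.2 s.
3. the loaded tray is fully home in the slot and let go (x of tray in the frame of home between -0.006 and 0.004 m and y of tray in the frame of home between -0.006 and 0.006 m and z of tray in the frame of home between -0.003 and 0.004 m and angle between the x axis of tray and the x axis of station, either way round below 0.07 rad and angle between tray's own z axis and vertical below 0.05 rad and contact force between the fingers and tray below 0.1 N and horizontal distance between jar_new and bay_empty below 0.014 m and z of jar_new in the frame of tray between 0.001 and 0.013 m and angle between jar_new's own z axis and vertical below 0.15 rad), for 0.2 s.
4. the lever is back at its locked end (below 0.12 rad) (value of joint lock below 0.12 rad), for 0.2 s.
At the end, for the whole second after the job is handed in: Tray flat under both rails within 6 mm of home and 0.07 rad of straight (either way round); orange- and blue-capped jars upright (0.15 rad) on the floors of their bays, within 14 mm of the centres; lever within 0.12 rad of locked; all at rest (x of tray in the frame of home between -0.006 and 0.004 m and y of tray in the frame of home between -0.006 and 0.006 m and z of tray in the frame of home between -0.003 and 0.004 m and angle between the x axis of tray and the x axis of station, either way round below 0.07 rad and angle between tray's own z axis and vertical below 0.05 rad and horizontal distance between jar_new and bay_empty below 0.014 m and z of jar_new in the frame of tray between 0.001 and 0.013 m and angle between each of jar_new, jar_loaded's own z axis and vertical below 0.15 rad and horizontal distance between jar_loaded and bay_full below 0.014 m and z of jar_loaded in the frame of tray between 0.001 and 0.013 m and value of joint lock below 0.12 rad and linear speed of each of tray, jar_new below 0.02 m/s and angular speed of jar_new below 0.3 rad/s); the robot touches nothing.
It fails at once if the orange- or blue-capped jar is tipped by more than 0.6 rad (angle between any of jar_new, jar_loaded's own z axis and vertical above 0.6 rad).
It fails at once if the green-capped jar, beaker, wash bottle or tip box is pushed more than 30 mm or knocked over (distance of any of jar_spare, beaker, wash_bottle, tip_box from where it was at the start of the episode above 0.03 m or angle between any of jar_spare, beaker, wash_bottle's own z axis and vertical above 0.5 rad).
It also fails if it takes over 72 s, if anything falls off the work surface, if the arm or the gripper's body presses on something with over 40 N, if the wrist force passes 120 N, or if a joint passes its speed limit or range.

## Working session

There is one attempt and no reset: what is moved stays moved. The work goes in short steps, each a Python script; the robot and the scene stay as the last script left them, time stands still between calls to the robot, and variables do not carry over. Pictures are saved under pics/ and viewed, and the job is handed in when it is done.

```bash
ls; mkdir -p pics; python3 - <<'E'
from cell import env, release, clamp, imaging, ticket, finder
import cv2
print(env.current_time())
for n in ["scene","top","wrist"]:
    im=imaging.camera(n); cv2.imwrite(f"pics/{n}0.png",im[:,:,::-1])
    i=imaging.camera_info(n); print(n,i)
for l in ["station","lock_knob","pivot","home","mouth","tray","tray_handle","bay_empty","bay_full","jar_new","jar_spare","beaker","wash_bottle","tip_box"]:
    for c in ["top","scene"]:
        try: print(l,c,[(d["conf"],[round(float(v),4) for v in d["centre"]]) for d in finder.tip_of(c,l)])
        except Exception as e: print(l,c,e)
print(env.current_time())
E
```

```text
pics
0.0
scene {'fx': 450.2560265801147, 'fy': 450.2560265801147, 'cx': 314.1416769776731, 'cy': 197.31730896446638, 'R': array([[-0.28074578,  0.95975364, -0.0073994 ],
       [ 0.68131172,  0.19385441, -0.7058575 ],
       [-0.6760149 , -0.20320781, -0.70831521]]), 't': array([ 0.28141422, -0.29040966,  1.46171391])}
top {'fx': 421.79706234475816, 'fy': 421.79706234475816, 'cx': 317.73354534606807, 'cy': 199.66151398436816, 'R': array([[ 0.01747705, -0.99957317,  0.02341016],
       [-0.99118466, -0.02039627, -0.13090819],
       [ 0.13132979, -0.0209159 , -0.99111806]]), 't': array([-0.15997732,  0.55319567,  1.0201883 ])}
wrist {'fx': 279.6368599963801, 'fy': 279.6368599963801, 'cx': 318.3751615225917, 'cy': 202.34122417385672, 'R': array([[ 0.31233549,  0.94996786, -0.00275805],
       [ 0.91382651, -0.29965697,  0.27409269],
       [ 0.25955278, -0.08812925, -0.96169932]]), 't': array([-0.54884436, -0.03614941,  0.37993609])}
station top [(0.66, [0.6506, 0.1966, -0.0007])]
station scene [(0.91, [0.6459, 0.1946, 0.0011])]
lock_knob top [(0.62, [0.6748, 0.0222, 0.0675]), (0.19, [
[... 968 characters left out ...]
new scene [(0.96, [0.3539, -0.0348, -0.0063]), (0.92, [0.3396, -0.136, 0.0002]), (0.79, [0.5195, -0.1167, 0.0006]), (0.73, [0.4325, -0.115, -0.0021]), (0.34, [0.6589, -0.1996, -0.0003])]
jar_spare top [(0.84, [0.6588, -0.1978, 0.0006])]
jar_spare scene [(0.69, [0.6609, -0.1975, -0.0015])]
beaker top [(0.95, [0.7646, -0.0932, -0.0003]), (0.64, [0.594, -0.4828, -0.0027])]
beaker scene [(0.6, [0.7631, -0.0969, -0.0008]), (0.57, [0.5131, -0.2762, 0.0886])]
wash_bottle top [(0.87, [0.5948, -0.4807, -0.0028])]
wash_bottle scene [(0.69, [0.5959, -0.4766, -0.0028])]
tip_box top [(0.88, [0.4007, -0.5198, 0.0049])]
tip_box scene [(0.67, [0.4014, -0.5188, 0.0024]), (0.57, [0.5623, -0.2642, 0.01])]
1.55
```

View pics/top0.png

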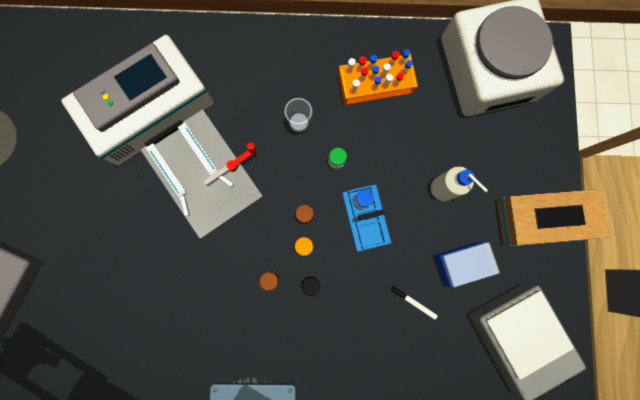

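View pics/scene0.png

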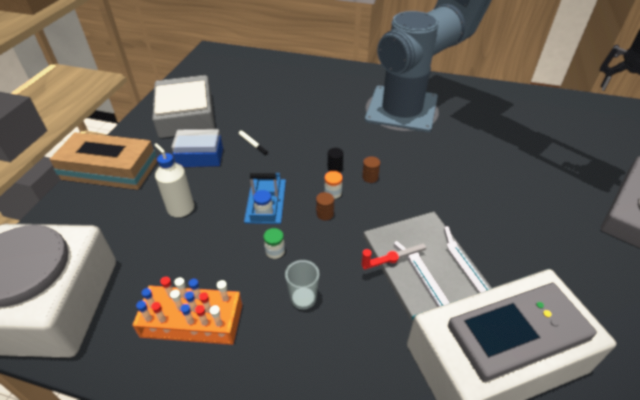

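```bash
cat > h.py <<'E'
from cell import env, release, clamp, imaging, ticket, finder
import cv2, numpy as np
def px(n,P,info=None):
    i=info or imaging.camera_info(n); c=np.atleast_2d(P)@i["R"].T+i["t"]
    return np.c_[i["fx"]*c[:,0]/c[:,2]+i["cx"], i["fy"]*c[:,1]/c[:,2]+i["cy"]]
def ray(n,uv,z,info=None):
    i=info or imaging.camera_info(n); d=i["R"].T@np.array([(uv[0]-i["cx"])/i["fx"],(uv[1]-i["cy"])/i["fy"],1]); o=-i["R"].T@i["t"]
    return o+d*(z-o[2])/d[2]
def T(x,y,z,yaw):
    c,s=np.cos(yaw),np.sin(yaw)
    return lambda P:(np.atleast_2d(P)@np.array([[c,-s,0],[s,c,0],[0,0,1]]).T+[x,y,z])
def crop(im,x0,y0,w,h,k,name,lines=(),pts=()):
    a=cv2.resize(im[y0:y0+h,x0:x0+w,::-1].copy(),None,fx=k,fy=k,interpolation=cv2.INTER_CUBIC)
    for p,col in lines:
        q=np.round(((p-[x0,y0])+0.5)*k-.5).astype(int); cv2.polylines(a,[q.reshape(-1,1,2)],True,col,1)
    cv2.imwrite("pics/"+name,a)
def down(ang): # jaw-opening axis at angle ang in the world xy
    c,s=np.cos(ang),np.sin(ang)
    return np.array([[c,s,0],[s,-c,0],[0,0,-1.]])
E
python3 - <<'E'
from h import *
im=cv2.imread("pics/top0.png")[:,:,::-1]
hv=np.array([.6495,.195]);
print(ray("top",(304,246),.058), ray("scene",(334,178),.058))
crop(im,240,190,100,110,5,"cand.png")
th=0.637; F=T(*hv,0,th)
deck=px("top",F([[-.19,-.07,.02],[.08,-.07,.02],[.08,.07,.02],[-.19,.07,.02]]))
rin=px("top",F([[-.085,-.048,.035],[.08,-.048,.035],[.08,.048,.035],[-.085,.048,.035]]))
crop(im,130,90,150,150,5,"st.png",[(deck,(0,255,0)),(rin,(255,0,255))])
th=np.arctan2(.0235,.085);G=T(.5155,-.276,0,th)
pl=px("top",G([[-.078,-.045,.006],[.078,-.045,.006],[.078,.045,.006],[-.078,.045,.006]]))
hb=px("top",G([[-.006,-.032,.094],[.006,-.032,.094],[.006,.032,.094],[-.006,.032,.094]]))
crop(im,320,160,90,110,6,"tr.png",[(pl,(0,255,0)),(hb,(255,0,255))])
E
```

```text
[ 0.43950389 -0.1176838   0.058     ] [ 0.44572541 -0.10992148  0.058     ]
```

View pics/cand.png

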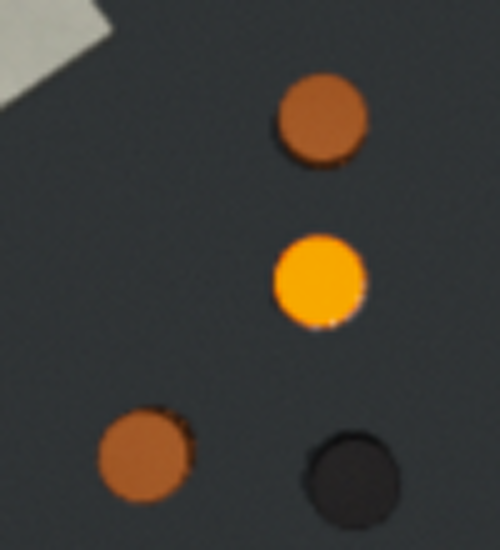

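View pics/st.png

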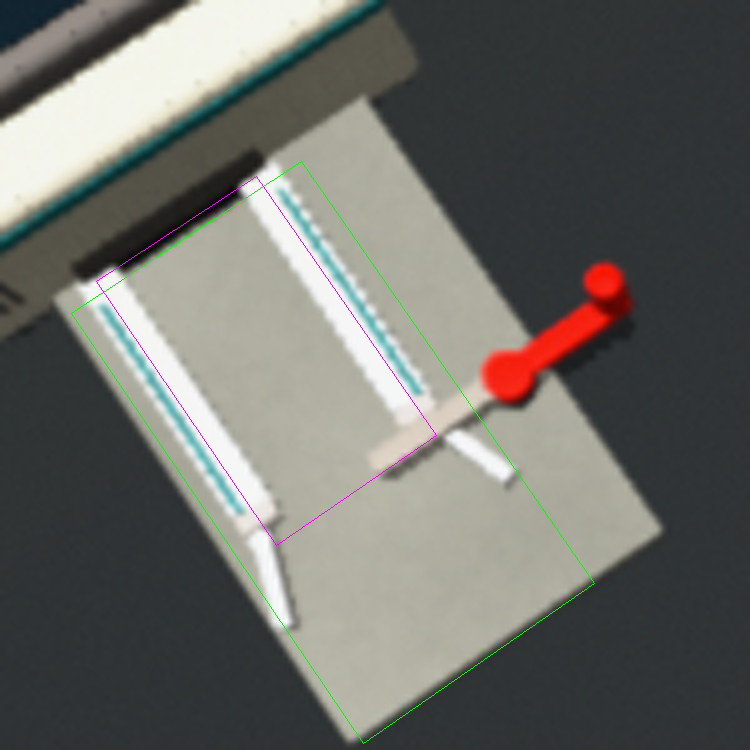

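View pics/tr.png

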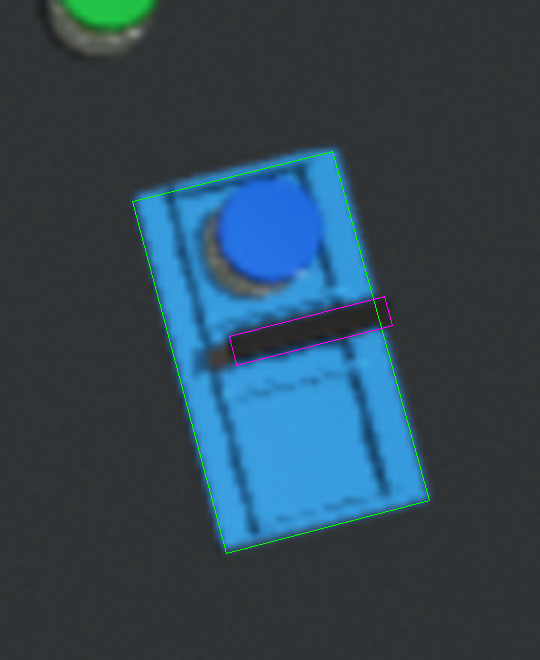

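```bash
python3 - <<'E'
from h import *
print("knob",ray("top",(130+604/5,90+281/5),.088))
print("pivot cap",ray("top",(130+509/5,90+376/5),.047))
for uv in [(348,742),(661,530),(365,97)]: print("deck",ray("top",(130+uv[0]/5,90+uv[1]/5),.02))
for uv in [(100,310),(240,515),(280,190),(420,395)]: print("teal",ray("top",(130+uv[0]/5,90+uv[1]/5),.035))
# feasibility
th=.637; pv=np.array([.6385,.0685])
q=None
for k in (0,np.pi,-np.pi):
  for a in np.linspace(-.5,1.57,5):
    d=th-np.pi/2+a; p=pv+.065*np.array([np.cos(d),np.sin(d)])
    s=env.solve_ik([*p,.085],down(d+k)); print(k,a,None if s is None else np.round(s,2))
E
```

```text
knob [0.67678943 0.01601904 0.088     ]
pivot cap [0.63755906 0.06742029 0.047     ]
deck [0.4545563  0.14454404 0.02      ]
deck [ 0.5650542  -0.00813689  0.02      ]
deck [0.78998829 0.15381975 0.02      ]
teal [0.66949936 0.27721781 0.035     ]
teal [0.56618691 0.2005441  0.035     ]
teal [0.7343439 0.1904198 0.035    ]
teal [0.62930938 0.11399451 0.035     ]
0 -0.5 [-0.17  0.58  1.49 -0.    1.08  1.27]
0 0.01750000000000007 [-0.14  0.63  1.4  -0.    1.12  0.78]
0 0.5350000000000001 [-0.1   0.66  1.33 -0.    1.15  0.3 ]
0 1.0525000000000002 [-0.05  0.67  1.31 -0.    1.16 -0.17]
0 1.57 [-0.01  0.66  1.34 -0.    1.15 -0.64]
3.141592653589793 -0.5 [-0.17  0.58  1.49 -0.    1.08 -1.87]
3.141592653589793 0.01750000000000007 [-0.14  0.63  1.4  -0.    1.12 -2.36]
3.141592653589793 0.5350000000000001 [-0.1   0.66  1.33 -0.    1.15 -2.84]
3.141592653589793 1.0525000000000002 [-0.05  0.67  1.31 -0.    1.16  2.97]
3.141592653589793 1.57 [-0.01  0.66  1.34 -0.    1.15  2.5 ]
-3.141592653589793 -0.5 [-0.17  0.58  1.49 -0.    1.08 -1.87]
-3.141592653589793 0.01750000000000007 [-0.14  0.63  1.4  -0.    1.12 -2.36]
-3.141592653589793 0.5350000000000001 [-0.1   0.66  1.33 -0.    1.15 -2.84]
-3.141592653589793 1.0525000000000002 [-0.05  0.67  1.31 -0.    1.16  2.97]
-3.141592653589793 1.57 [-0.01  0.66  1.34 -0.    1.15  2.5 ]
```

```bash
cat >> h.py <<'E'
TH=.631; PV=np.array([.638,.068])
def lev(a,r=.065,z=.081):
    d=TH-np.pi/2+a; p=PV+r*np.array([np.cos(d),np.sin(d)]); return [*p,z],down(d)
E
python3 - <<'E'
from h import *
clamp()
p,o=lev(-.55,z=.18); env.move_ptp(p,o)
print(env.current_time(),env.current_tool_pos(),env.current_finger_gap())
im=imaging.camera("wrist"); w=imaging.camera_info("wrist"); cv2.imwrite("pics/w1.png",im[:,:,::-1])
import pickle; pickle.dump(w,open("w1.pkl","wb"))
p,o=lev(-.55); print(env.servo_line(p,o,.12,f_stop=10), env.current_contact_force())
for a in np.arange(-.4,1.2,.2):
    p,o=lev(a); s=env.servo_line(p,o,.12,f_stop=20)
    print(round(a,2),s,np.round(env.current_contact_force(),1))
    if s: break
print(env.current_time())
im=imaging.camera("top"); crop(im,130,90,150,150,5,"st2.png")
E
```

```text
4.8167 [0.64318521 0.00428127 0.18021958] -0.00144558463046736
False [ 0.03645373 -0.19996995  0.79009296]
-0.4 False [ 0.4  0.4 -0.8]
-0.2 False [0.2 0.1 0.1]
0.0 False [-1.2 -0.5 -0.1]
0.2 False [-0.4 -0.6 -0.4]
0.4 False [0.1 0.1 0.8]
0.6 False [-0.8 -0.5  0.1]
0.8 False [-0.1 -0.4 -0.4]
1.0 False [ 0.5 -0.5  0.3]
8.5917
```

View pics/st2.png

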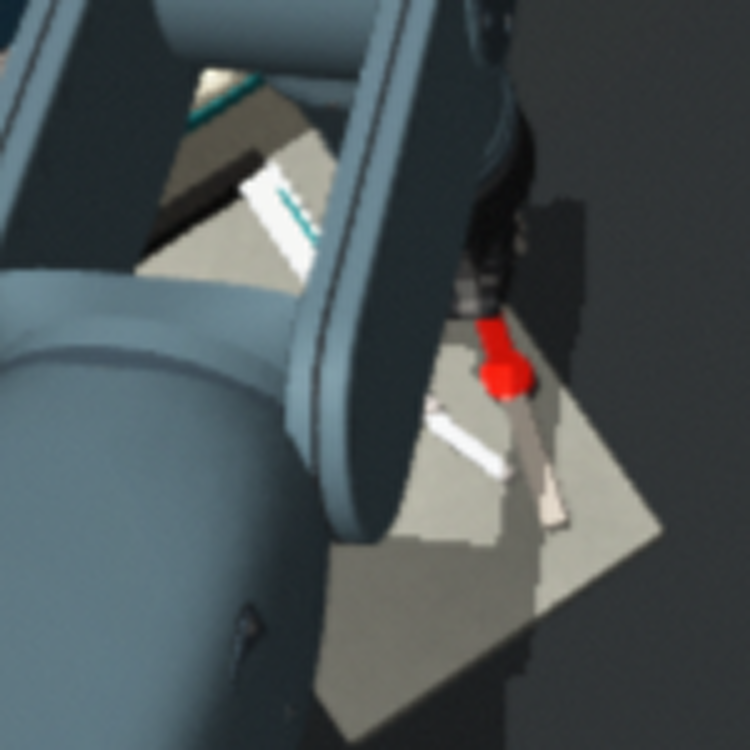

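View pics/w1.png

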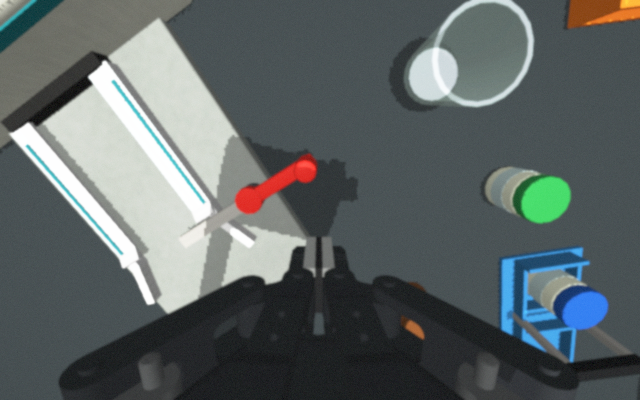

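```bash
python3 - <<'E'
from h import *
for a in [1.1,1.2,1.3,1.4,1.5]:
    p,o=lev(a); s=env.servo_line(p,o,.08,f_stop=12)
    print(a,s,np.round(env.current_contact_force(),1))
    if s: break
q=env.current_tool_pos()
# back off
d=TH-np.pi/2+a; t=np.array([-np.sin(d),np.cos(d),0])
env.servo_line(q-.012*t,None,.1)
env.servo_line(q-.012*t+[0,0,.13],None,.25)
im=imaging.camera("wrist"); cv2.imwrite("pics/w2.png",im[:,:,::-1])
import pickle; pickle.dump(imaging.camera_info("wrist"),open("w2.pkl","wb"))
print(env.current_time())
E
```

```text
1.1 False [-0.   0.4 -0.5]
1.2 False [-0.3  0.3 -0.4]
1.3 False [ 1.7 -3.  -0.1]
1.4 False [ 10.7 -16.   -5.7]
1.5 False [ 19.5 -28.8 -13. ]
11.0083
```

View pics/w2.png

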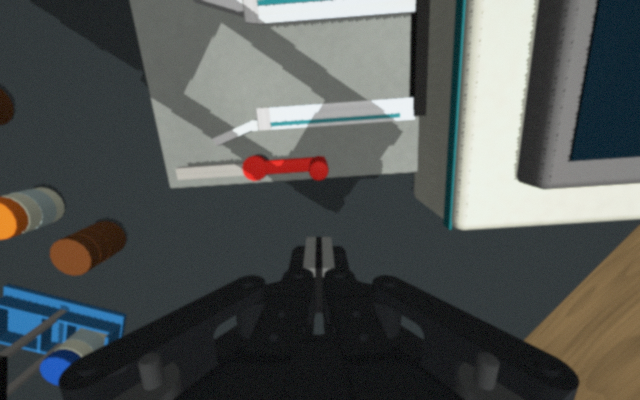

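```bash
python3 - <<'E'
from h import *
release()
env.move_ptp([.437,-.116,.19],down(-1.3))
im=imaging.camera("wrist"); w=imaging.camera_info("wrist"); cv2.imwrite("pics/w3.png",im[:,:,::-1])
import pickle; pickle.dump(w,open("w3.pkl","wb"))
print(env.current_time(),env.current_finger_gap())
for l in ["jar_new","bay_empty","tray","tray_handle"]: print(l,[(d["conf"],np.round(d["centre"],4)) for d in finder.tip_of("wrist",l)])
h=cv2.cvtColor(im,cv2.COLOR_RGB2HSV)
m=((h[...,0]>10)&(h[...,0]<24)&(h[...,1]>150)&(h[...,2]>180)).astype(np.uint8)
n,_,st,ce=cv2.connectedComponentsWithStats(m)
for i in range(1,n):
    if st[i,4]>60: print(st[i],ce[i],ray("wrist",st[i,:2]+st[i,2:4]/2-.5,.058,w))
E
```

```text
13.1083 1.0024366699790983
jar_new [(0.91, array([ 0.3512, -0.0302, -0.0017])), (0.87, array([ 3.432e-01, -1.333e-01, -1.000e-04])), (0.84, array([ 0.4371, -0.12  , -0.0008])), (0.77, array([ 0.5221, -0.1188,  0.0019]))]
bay_empty [(0.84, array([ 0.4748, -0.2897,  0.0071]))]
tray [(0.69, array([ 0.5138, -0.2724,  0.0016]))]
tray_handle [(0.85, array([ 0.5171, -0.2799,  0.09  ]))]
[ 319   89   49   50 1145] [347.48646288 117.92751092] [ 0.51811507 -0.11602131  0.058     ]
[ 295  177   47   46 1670] [318.18742515 199.3748503 ] [ 0.43901512 -0.11591879  0.058     ]
[194 240  34  23 362] [206.70718232 248.83425414] [ 0.36045594 -0.0286276   0.058     ]
```

View pics/w3.png

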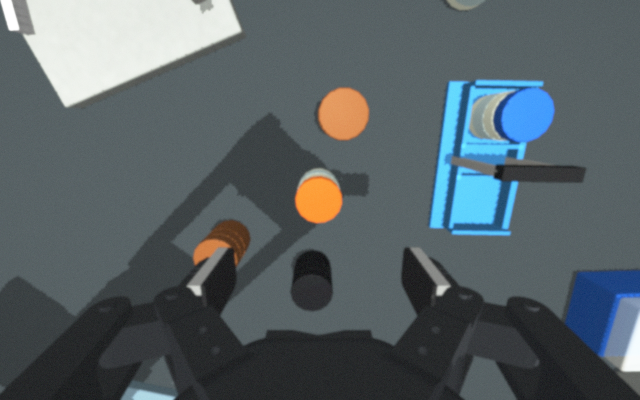

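```bash
python3 - <<'E'
from h import *
env.servo_line([.439,-.1165,.1],None,.2)
print(env.servo_line([.439,-.1165,.048],None,.12,f_stop=8))
clamp(); print(env.current_finger_gap(),env.current_time())
env.servo_line([.439,-.1165,.16],None,.2)
print(env.current_finger_gap())
env.move_ptp([.472,-.288,.16],down(.27-np.pi/2))
im=imaging.camera("wrist"); w=imaging.camera_info("wrist"); cv2.imwrite("pics/w4.png",im[:,:,::-1])
import pickle; pickle.dump(w,open("w4.pkl","wb"))
for n in ("top","scene"): cv2.imwrite(f"pics/{n}4.png",imaging.camera(n)[:,:,::-1])
print(env.current_time())
E
```

```text
False
0.49686967446167374 14.9583
0.49827416486744375
16.55
```

View pics/w4.png

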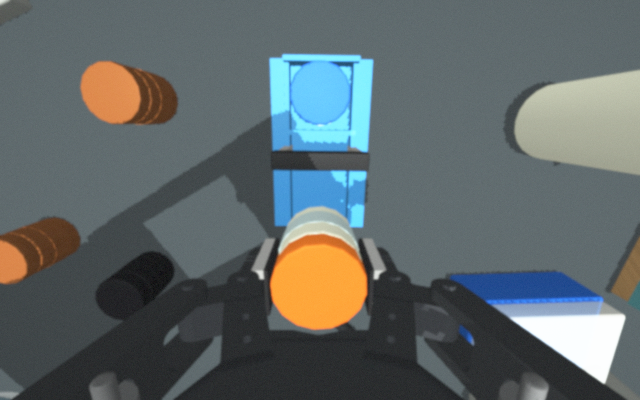

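View pics/scene4.png

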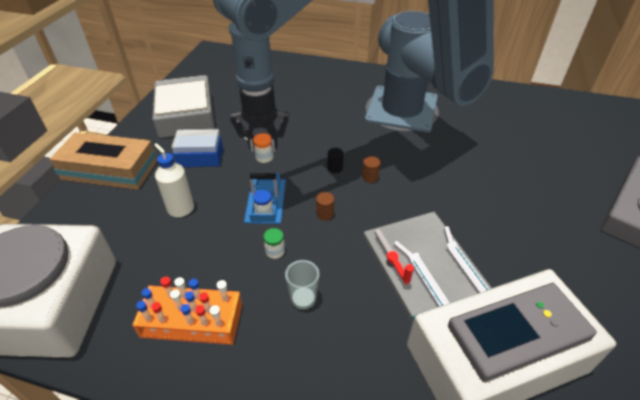

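```bash
cat > ov.py <<'E'
from h import *
import pickle,sys
def tray_ov(n,pk,x,y,yaw,z0,out,box,k,name=None):
    w=pickle.load(open(pk,"rb")) if pk else imaging.camera_info(n)
    im=cv2.imread(name)[:,:,::-1]
    G=T(x,y,z0,yaw); R=lambda a,b,z,xo=0:px(n,G([[xo-a,-b,z],[xo+a,-b,z],[xo+a,b,z],[xo-a,b,z]]),w)
    crop(im,*box,k,out,[(R(.078,.045,.006),(0,255,0)),(R(.006,.032,.094),(255,0,255)),(R(.027,.027,.006,-.045),(0,0,255))])
if __name__=="__main__":
    tray_ov("wrist","w4.pkl",.5155,-.276,.27,0,"ov4.png",(250,40,140,210),3,"pics/w4.png")
E
python3 ov.py
```

```text
(no output)
```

View pics/ov4.png

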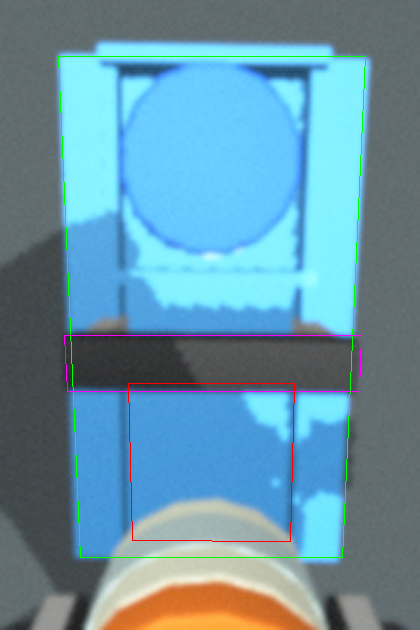

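```bash
python3 - <<'E'
from h import *
b=[.4722,-.288]
env.servo_line([*b,.09],None,.15)
print(env.servo_line([*b,.060],None,.1,f_stop=6),env.current_tool_pos()[2])
print(env.servo_line([*b,.0535],None,.03,f_stop=4),env.current_tool_pos()[2])
release(); env.pause(.1)
env.servo_line([*b,.20],None,.2)
print(env.current_time())
im=imaging.camera("wrist"); w=imaging.camera_info("wrist"); cv2.imwrite("pics/w5.png",im[:,:,::-1])
import pickle; pickle.dump(w,open("w5.pkl","wb"))
from ov import tray_ov
tray_ov("wrist","w5.pkl",.5155,-.276,.27,0,"ov5.png",(230,60,180,180),3,"pics/w5.png")
for l in ["jar_new","bay_empty","tray"]: print(l,[(d["conf"],np.round(d["centre"],4)) for d in finder.tip_of("wrist",l)])
E
```

```text
False 0.06043316420441899
True 0.05496486009172194
19.375
jar_new [(0.97, array([ 5.192e-01, -1.187e-01, -2.000e-04])), (0.94, array([ 0.3405, -0.1331,  0.0008])), (0.67, array([ 0.4705, -0.2919,  0.0045])), (0.57, array([ 0.3508, -0.0275, -0.002 ]))]
bay_empty []
tray [(0.65, array([ 0.5185, -0.276 ,  0.0026]))]
```

View pics/ov5.png

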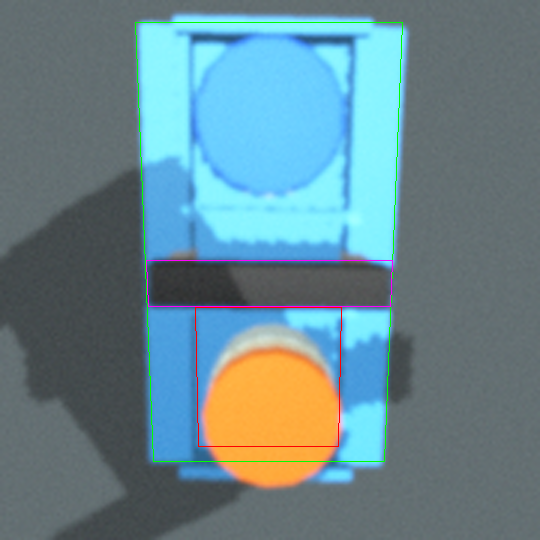

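```bash
cat > st.py <<'E'
from h import *
import pickle,sys
hx,hy,th=map(float,sys.argv[1:4])
F=T(hx,hy,0,th)
def R(x0,x1,y,z): return F([[x0,-y,z],[x1,-y,z],[x1,y,z],[x0,y,z]])
L=[(R(-.19,.05,.048,.02),(0,255,0)),(R(-.085,.08,.048,.035),(255,0,255)),(R(-.065,.08,.037,.035),(0,0,255))]
for n,pk,f,box,k,o in [("wrist","w1.pkl","pics/w1.png",(0,40,240,260),3,"s1.png"),("wrist","w2.pkl","pics/w2.png",(130,0,300,200),2.6,"s2.png"),("top",None,"pics/top0.png",(130,100,140,140),5,"s3.png")]:
    w=pickle.load(open(pk,"rb")) if pk else imaging.camera_info(n)
    crop(cv2.imread(f)[:,:,::-1],*box,k,o,[(px(n,p,w),c) for p,c in L])
E
python3 st.py .6505 .1957 .631
```

```text
(no output)
```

View pics/s1.png

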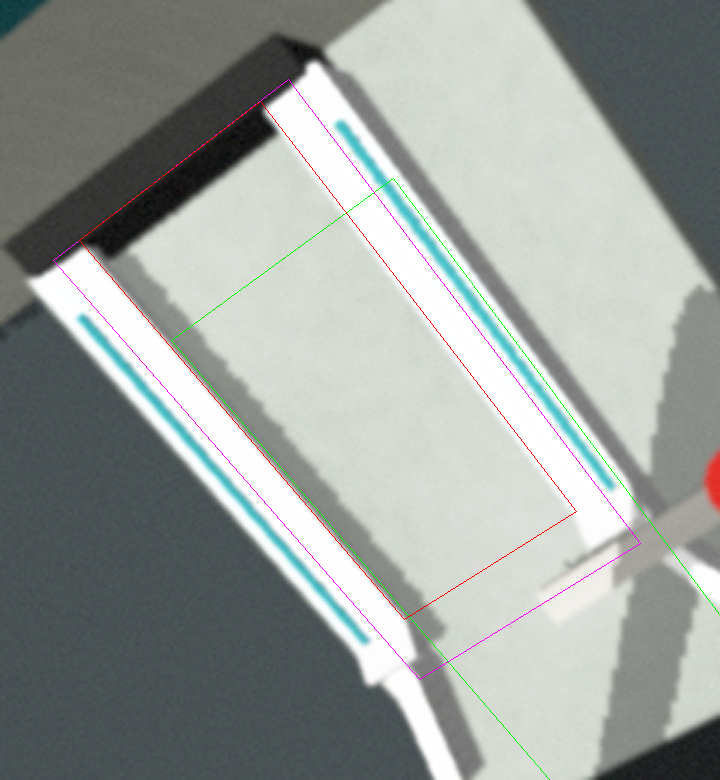

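View pics/s2.png

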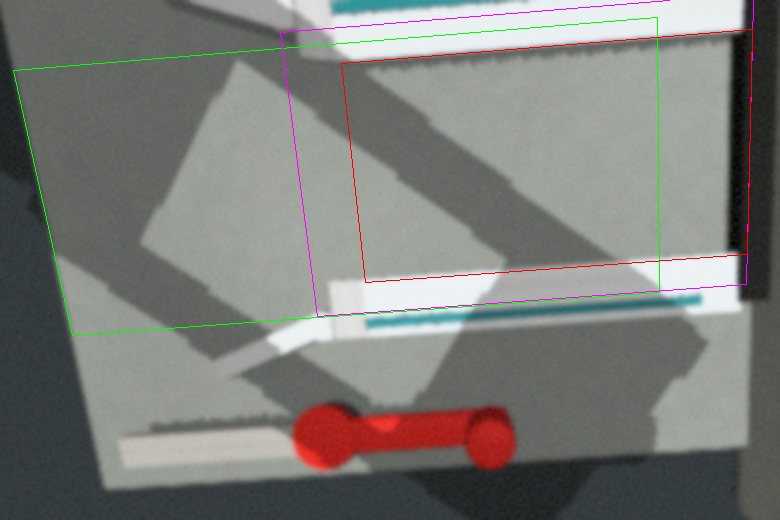

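View pics/s3.png

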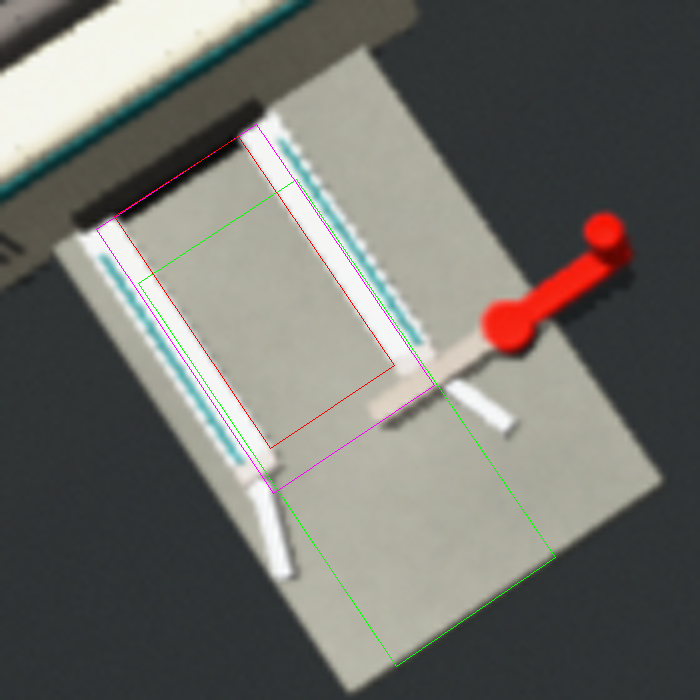

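```bash
python3 - <<'E'
from h import *
import pickle
H=[.5155,-.276]
env.move_ptp([*H,.19],down(.27))
print(env.servo_line([*H,.097],None,.15,f_stop=8),env.current_tool_pos())
clamp(); print(env.current_finger_gap(),np.round(env.current_contact_force(),1))
env.servo_line([*H,.20],None,.12)
print(np.round(env.current_contact_force(),1),env.current_finger_gap())
u=np.array([np.cos(.631),np.sin(.631)]); hm=np.array([.6505,.1957])
p=hm-.170*u
env.servo_line([*p,.20],down(.631),.2)
env.servo_line([*p,.14],None,.12)
for n in ("wrist","top","scene"):
    cv2.imwrite(f"pics/{n}6.png",imaging.camera(n)[:,:,::-1])
pickle.dump(imaging.camera_info("wrist"),open("w6.pkl","wb"))
print(env.current_time(),env.current_tool_pos())
from ov import tray_ov
tray_ov("wrist","w6.pkl",*p,.631,.043,"ov6.png",(140,0,360,300),2,"pics/wrist6.png")
E
```

```text
False [ 0.51595153 -0.2764223   0.09771657]
0.1287562141950607 [-0.1  0.3  2.9]
[-0.1  0.2 -5.4] 0.12191677303810343
26.1833 [0.51409361 0.09530299 0.14107475]
```

View pics/ov6.png

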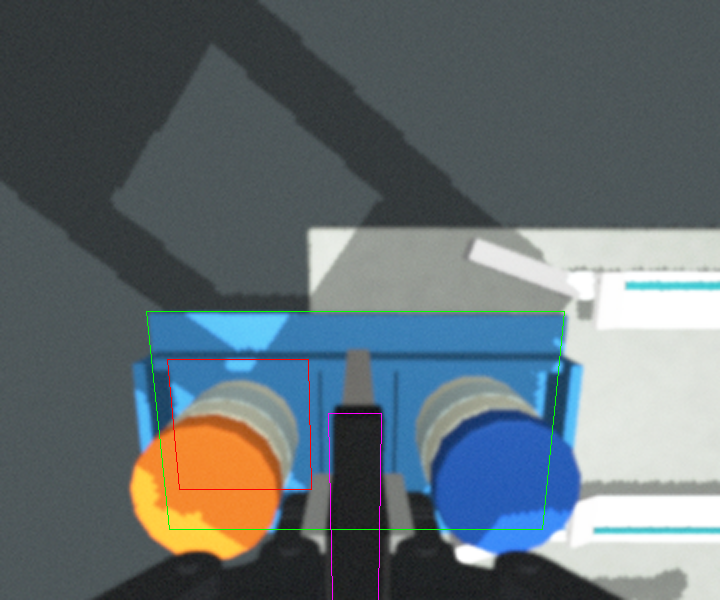

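View pics/scene6.png

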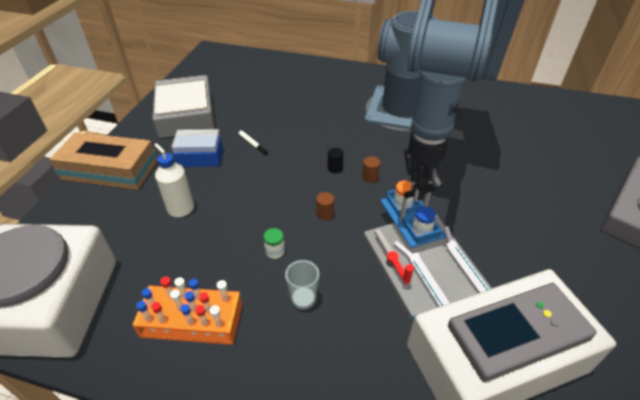

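```bash
python3 - <<'E'
from h import *
u=np.array([np.cos(.631),np.sin(.631)]); hm=np.array([.6505,.1957])
F=lambda:np.round(env.current_contact_force(),1)
f0=F(); print(f0)
print(env.servo_line([*(hm-.170*u),.1185],None,.08,f_stop=5),env.current_tool_pos(),F())
z=.1185
for d in (.14,.11,.07,.03,.012):
    s=env.servo_line([*(hm-d*u),z],None,.08,f_stop=12)
    t=env.current_tool_pos(); r=t[:2]-hm
    print(d,s,"along",round(float(r@u),4),"lat",round(float(-r[0]*u[1]+r[1]*u[0]),4),round(float(t[2]),4),F())
    if s: break
print(env.current_time())
cv2.imwrite("pics/scene7.png",imaging.camera("scene")[:,:,::-1])
E
```

```text
[ 0.5  0.  -4.4]
True [0.51327424 0.09544368 0.11733374] [ 0.6 -0.4  6.7]
0.14 False along -0.1407 lat 0.0005 0.1178 [ 0.3  0.7 -4.9]
0.11 False along -0.1104 lat 0.0002 0.1182 [-0.2 -0.2 -4.5]
0.07 False along -0.0705 lat 0.0002 0.1182 [ 0.6  0.4 -4.9]
0.03 False along -0.0305 lat 0.0002 0.1182 [-0.3 -0.4 -5. ]
0.012 False along -0.0123 lat 0.0 0.1184 [-0.1 -0.1 -5. ]
29.275
```

View pics/scene7.png

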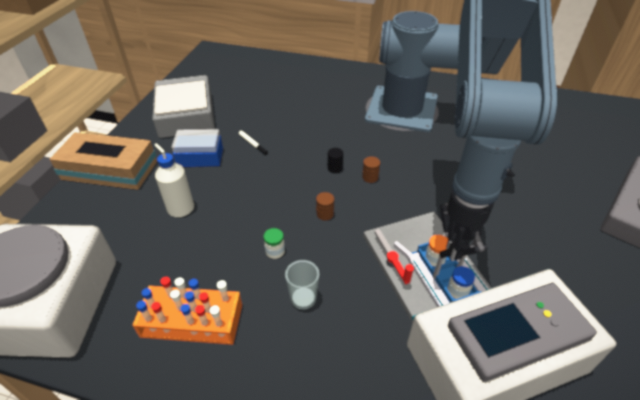

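```bash
python3 - <<'E'
from h import *
u=np.array([np.cos(.631),np.sin(.631)]); hm=np.array([.6505,.1957])
F=lambda:np.round(env.current_contact_force(),1)
def rep(l):
    t=env.current_tool_pos(); r=t[:2]-hm
    print(l,"along",round(float(r@u),4),"lat",round(float(-r[0]*u[1]+r[1]*u[0]),4),round(float(t[2]),4),F())
s=env.servo_line([*(hm+.008*u),.1185],None,.03,f_stop=10); rep(s)
t=env.current_tool_pos()
s=env.servo_line([t[0],t[1],.1165],None,.03,f_stop=5); rep(s)
release(); env.pause(.15); rep("rel")
t=env.current_tool_pos()
env.servo_line([t[0],t[1],.24],None,.15)
im=imaging.camera("wrist"); import pickle; pickle.dump(imaging.camera_info("wrist"),open("w8.pkl","wb")); cv2.imwrite("pics/w8.png",im[:,:,::-1])
print([(l,[(d["conf"],np.round(d["centre"],4)) for d in finder.tip_of("wrist",l)]) for l in ("tray","home","tray_handle","bay_empty")])
from ov import tray_ov
tray_ov("wrist","w8.pkl",*hm,.631,.02,"ov8.png",(160,20,330,280),2.2,"pics/w8.png")
print(env.current_time())
E
```

```text
True along 0.0006 lat 0.0001 0.1177 [-2.9 -2.9  0.6]
False along 0.0004 lat 0.0001 0.1174 [-4.7 -2.6  2.8]
rel along 0.0006 lat 0.0001 0.1165 [-0.6  0.6 -0.2]
[('tray', [(0.66, array([0.6548, 0.1975, 0.0215]))]), ('home', []), ('tray_handle', []), ('bay_empty', [(0.76, array([0.6167, 0.1676, 0.0286]))])]
32.175
```

View pics/ov8.png

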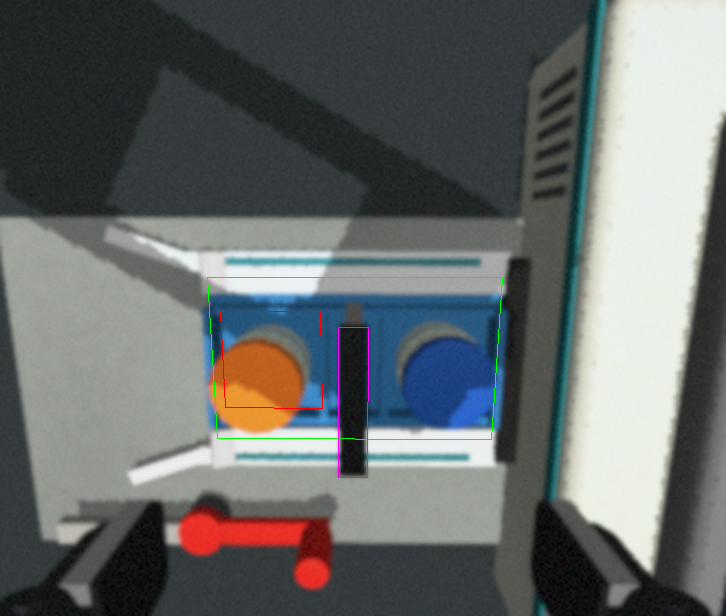

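```bash
python3 - <<'E'
from h import *
F=lambda:np.round(env.current_contact_force(),1)
clamp()
p,o=lev(2.03,z=.18); env.move_ptp(p,o)
p,o=lev(2.03); print(env.servo_line(p,o,.12,f_stop=6),env.current_tool_pos(),F())
for a in np.arange(1.85,.44,-.2):
    p,o=lev(a); s=env.servo_line(p,o,.12,f_stop=15)
    print(round(a,2),s,F())
    if s: break
else:
  for a in (.4,.33,.28,.24,.2,.15):
    p,o=lev(a); s=env.servo_line(p,o,.06,f_stop=8); f=F(); print(a,s,f)
    if s or np.hypot(f[0],f[1])>12: break
q=env.current_tool_pos(); d=TH-np.pi/2+a; t=np.array([-np.sin(d),np.cos(d),0])
env.servo_line(q+.012*t,None,.1)
env.servo_line(q+.012*t+[0,0,.15],None,.2)
env.move_ptp([.45,-.02,.30],down(-.9))
for n in ("top","scene"): cv2.imwrite(f"pics/{n}9.png",imaging.camera(n)[:,:,::-1])
im=cv2.imread("pics/top9.png")[:,:,::-1]; crop(im,130,90,150,150,5,"st9.png")
print(env.current_time())
E
```

```text
False [0.66877715 0.12578808 0.08202878] [ 0.  -1.2  0.4]
1.85 False [-0.4  0.5 -0.1]
1.65 False [-0.   0.1 -0.2]
1.45 False [0.5 0.1 0.3]
1.25 False [0.1 0.3 0.4]
1.05 False [-0.5 -0.2  0.2]
0.85 False [0.1 0.4 0.3]
0.65 False [-0.4  1.1  0.1]
0.45 False [ 0.2 -0.2  0. ]
0.4 False [0.2 0.4 0.3]
0.33 False [ 0.8 -0.7 -0.3]
0.28 False [ 5.6  5.8 -2.6]
0.24 False [11.3 10.1 -5.7]
40.65
```

View pics/st9.png

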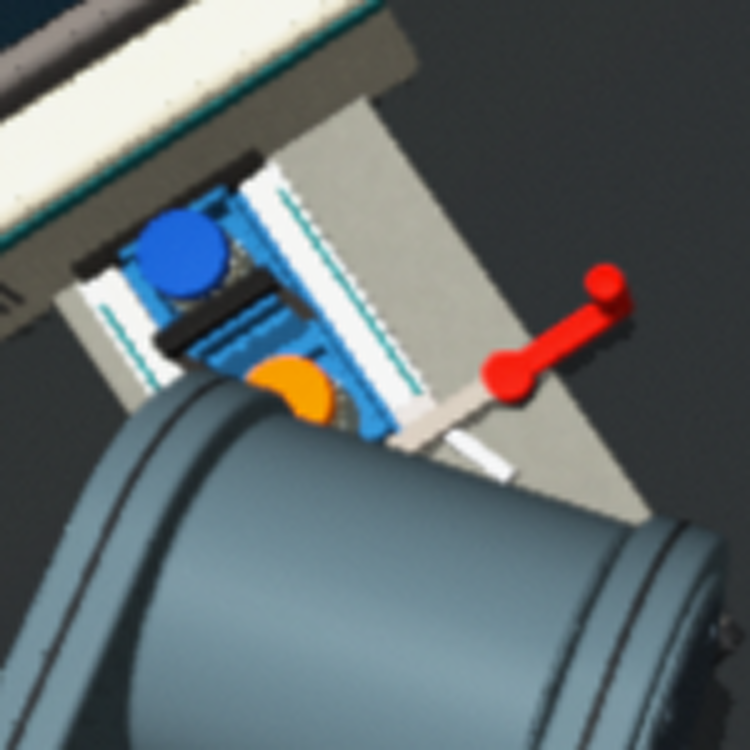

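View pics/scene9.png

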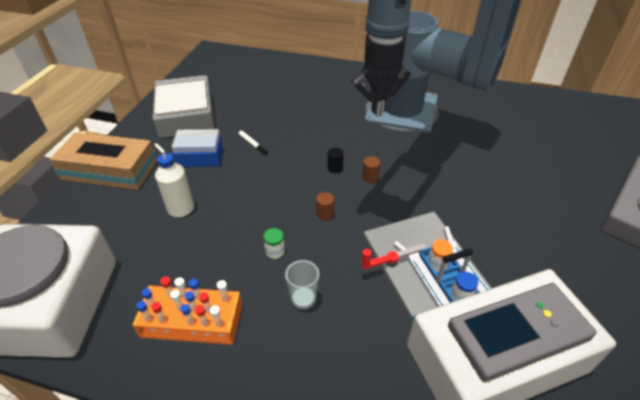

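```bash
python3 - <<'E'
from h import *
print(np.abs(env.current_qvel()).max()); ticket.close_job(); print(env.current_time())
E
```

```text
0.003254933429897174
the job is handed in; nothing more can be done
the job is handed in; nothing more can be done
```

I did all four steps in order and handed the job in at about 41 s of robot time, against a limit of 72 s. The hand-in gave no verdict, so the results below are from my own checks.

- **Lever open:** I pushed it open with closed fingers until it met its end stop. The wrist picture showed the handle along the rail, with the tongue clear of the mouth.
- **Jar:** Four similar jars stood near each other in the top view: brown at (304,214), orange at (304,246), brown at (269,281) and black at (311,286). I took the orange one. The wrist picture afterwards showed it upright in the empty bay.
- **Tray:** I carried it by the handle and slid it under the rails to the rubber stop. The stop was met 0.6 mm past my estimate of home, with about 0.1 mm sideways error, and I let go there. The later wrist picture matched the expected outline at home. The finder's tray reading was about 4 mm away from mine, which is within its stated error.
- **Lever locked:** I pushed it back to its end stop. In the last top view the knob sat at the same pixel as before the job, with the tongue across the mouth behind the tray.
- **End state:** Both jars look upright in the tray. The green-capped jar, beaker, wash bottle and tip box look unmoved in the last scene picture, and the arm was clear of everything and at rest.

One thing behaved differently than expected. At the end of opening the lever, the 12 N force stop did not trip within the short moves, and the force on the tool built up to about 37 N. Nothing was displaced. I checked the force myself when closing the lever, and it stayed around 16 N.

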